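Refill the snack carousel before the film

TASK

Lift the small serving tray with the bar handle, tip it so that all four wrapped sweets slide off into the open square tub on the snack carousel, and stand the empty tray upright on the counter again. Then turn the carousel until the square tub faces the front mark, and finish there with the gripper still closed firmly on one of the carousel's two upright posts, holding it still. Leave everything else on the counter where it stands.

Things in the scene. Friction and masses are not known exactly. Their poses are not given: they have to be found in the camera images.
- carousel_base: Fixed dark steel foot of the carousel; it does not move. Origin on the counter on the vertical turning axis; its -x axis points to the front mark. The foot is a disc of radius 100 mm, 20 mm tall, under the turntable.
- front_mark (a point): Top of the front mark: a small dark upright steel tab (14 x 12 mm, 45 mm tall) on a tongue of the fixed foot, 178 mm from the turning axis, just outside the turntable's rim.
- turntable: Light wooden disc, radius 150 mm, upper face 35 mm above the counter. Origin on the turning axis, 20 mm up. Turns endlessly either way about the vertical against a drag of 0.08 N m and stays where left. Fixed on it: open square steel tub (towards its own -x), two posts, three round lidded glass jars (radius 34 mm, tops 109 mm above the counter, 90 mm from the axis towards its +y, +x, -y).
- tub_in (a point): Centre of the inner floor of the open square tub, 38 mm above the counter and 90 mm from the turning axis. Tub: 84 x 84 mm outside, 3 mm walls, 60 mm tall, rim 95 mm above the counter, sides parallel to the turntable's x and y axes. Axes as the turntable's.
- tub_front (a point): Middle of the top edge of the tub's outward side, 132 mm from the turning axis, 95 mm above the counter. When the tub faces front, this point lies on the line from the turning axis to the front mark.
- post_a: Upright round steel turning post on the turntable (it spins freely on its own axis), 14 mm across, 92 mm tall, its top 127 mm above the counter, 125 mm from the turning axis, midway between the tub and the jar in the turntable's +y direction; about 45 mm of free space all round. Origin at its foot (35 mm above the counter).
- post_b: A second, equal turning post, across from the first, midway between the other two jars. Origin at its foot (35 mm above the counter).
- tray: Aluminium serving tray, 0.18 kg: floor 100 (x) x 62 (y) x 3 mm, side walls and +x end wall 22 mm tall, 3 mm thick; -x end open. Flat wooden bar handle across it along y above the middle: 12 mm thick (x), 22 mm tall, 62 mm long, centre 62 mm above the underside, a strip at either side. Origin: centre of the underside. Sweets begin to slide at 18 to 27 degrees of tilt.
- tray_grip (a point): Centre of the tray's bar handle, where to grip it from above, fingers in front of and behind the bar (closing along the tray's x).
- tray_lip (a point): Middle of the tray floor's open edge, 50 mm from the tray's centre along its -x, over which the sweets slide off.
- sweet0: One of four equal white-paper-wrapped chunky sweets, a rounded block 24 x 20 x 16 mm, 14 g, lying in the tray at the start. Origin at the centre of its underside.
- sweet1: One of four equal white-paper-wrapped chunky sweets, a rounded block 24 x 20 x 16 mm, 14 g, lying in the tray at the start. Origin at the centre of its underside.
- sweet2: One of four equal white-paper-wrapped chunky sweets, a rounded block 24 x 20 x 16 mm, 14 g, lying in the tray at the start. Origin at the centre of its underside.
- sweet3: One of four equal white-paper-wrapped chunky sweets, a rounded block 24 x 20 x 16 mm, 14 g, lying in the tray at the start. Origin at the centre of its underside.
- remote: Bystander, stands loose on the counter: black remote control 45 x 165 x 18 (mm). Origin at the centre of its underside.
- mug: Bystander, stands loose on the counter: white mug, radius 38, 88 tall (mm). Origin at the centre of its underside.
- popcorn_cup: Bystander, stands loose on the counter: paper popcorn cup, radius 48, 120 tall (mm). Origin at the centre of its underside.
- disc_cases: Bystander, stands loose on the counter: stack of four disc cases 125 x 142 x 58 (mm). Origin at the centre of its underside.
- reel_tin: Bystander, stands loose on the counter: round flat film tin, radius 65, 32 tall (mm). Origin at the centre of its underside.
- drink_can: Bystander, stands loose on the counter: drink can, radius 33, 115 tall (mm). Origin at the centre of its underside.
- syrup: Bystander, stands loose on the counter: amber bottle, radius 33, 150 tall (mm). Origin at the centre of its underside.
- mint_jar: Bystander, stands loose on the counter: small round jar, radius 28, 60 tall (mm). Origin at the centre of its underside.

How it is judged:
By the outcome, as a careful person would: the job done as asked, in the order asked, and still so for the second after the job is handed in, while the arm keeps its last pose, push and grip.
It also fails if it takes over 70 s, if anything falls off the work surface, if the arm or the gripper's body presses on something with over 40 N, if the wrist force passes 120 N, or if a joint passes its speed limit or range.

ROBOT

A 6-joint arm with a two-finger parallel gripper is mounted at the origin on the work surface. World frame = base frame: x ahead of the robot, y to its left, z up, the work surface at z = 0. Lengths are in m, angles in rad, forces in N, time in s.
With the tool pointing down it reaches from about 0.35 to 0.975 m from the base axis. Payload 4.9 kg.
Tool frame: the origin (TCP) lies midway between the tips of the shut fingers; the grasp point (between the pads) lies 19 mm behind it; z points along the fingers, y is the line along which they close (so a half turn about z gives the same grasp; the last joint's range is limited). The gripper opens to 85 mm and grips with 20 to 120 N. Pads are 22 mm wide; open, the fingers measure 114 mm over their backs; the gripper's body (76 mm by 85 mm) begins 54 mm behind the grasp point. The pads swing forward as they close: fully open they stand 13 mm farther back than shut.
Start: joints at [1.201, 0.053, 1.613, -0, 1.476, -0.119], TCP at [0.155, 0.605, 0.2] pointing down, gripper open.
Joint ranges: [-3.01, 3.01], [-1.01, 2.22], [0.06, 2.58], [-1.02, 4.17], [0.09, 2.62], [-3.14, 3.14]. Speed limits (rad/s): [2.57, 2.57, 3.14, 3.14, 3.14, 3.14].

INTERFACE

Orientations are given as a unit quaternion [x, y, z, w].
In Python, from plant import ctrl gives the robot as it stands.
- The arm moves only by the tool step_arm, never from a script. Its argument "plan" is a list that holds one entry, the list of rows, each a list of 7 numbers: the shift along the tool's x, y, z scaled (see below), then the turn, a rotation vector about the tool's x, y, z scaled (see below), then the gripper command: -1 is fully open, 1 is shut, values between are in proportion. In form: [[[dx, dy, dz, wx, wy, wz, claw], ...]]. A call has exactly 5 rows; each row is the pose to reach, as a shift and turn from the pose commanded when the call began, along the tool's axes at that moment, turning the shorter way round; what a row does not reach only later rows make up. The controller multiplies each number of a shift by 150 mm and each number of a turn by pi rad. A row lasts 1/8 s, in which the tool goes at most 62.5 mm and 10.7 degrees, less where a joint would pass 70% of its speed; a pose out of reach is approached as far as the arm can. A call with a number of a shift or a turn outside -1 to 1 is refused whole. A call with a gripper value outside its range is refused whole. The fingers move at their own pace and stop on an object; "newtons" is the grip in N (left out, the last holds). Time passes only in rows, so rows that repeat a pose let the fingers close, or fill a call up. It gives the time, the measured TCP pose, the force, the opening and the grip force at its end, in the units of the state.
- ctrl.sense(): the state, without advancing time (a new reading comes with each control period).
- ctrl.read_camera(name): name is "scene" or "top" or "wrist"; returns a dict with "img" (400x640x3 uint8, blue, green, red), "depth" (400x640 float32, m along the optical axis (not along the pixel's ray), 0 where there is no reading), "mtx" (3x3 intrinsics, pixels), "R" (3x3) and "t" (3): a world point X has camera coordinates R X + t. Camera axes: x right, y down, z forward; pixel columns grow to the right and rows downward; lengths in m; the calibration is good to about 2 mm. A picture is of the moment at which its call begins.
- ctrl.finish_job(): hands the job in; it is judged then, once.
The state is a dict: "time": time; "joints": joint angles; "qd": joint speeds; "tau": joint torques, N m; "eef_pos": TCP position; "tool_rot": TCP orientation; "ft_force": force on the tool from outside, world axes, zero at the start; "moment": the same for the moment, N m; "finger_gap": finger opening in m; "grip_force": force on a finger pad.
Only numpy, scipy, OpenCV 4.12 (cv2) and the standard library are available. Lean on these libraries where they do the work, as an engineer would, in place of code of your own. Each camera call takes 0.05 s, during which the arm holds its last target. There are 200 camera calls.

## Working session

There is one attempt and no reset: what is moved stays moved. The work goes in short steps, Python scripts to look and compute and a tool call to move; the robot and the scene stay as the last step left them, time stands still between calls to the robot, and variables do not carry over. Pictures are saved under pics/ and viewed, at most 10 in all, crops included, and the job is handed in when it is done.

Besides the shell and the picture viewer there is one more tool, called after "Call:" by a JSON object that holds its "fn" and its "kwargs". step_arm: Moves the arm, as the interface text tells. Its arguments: {"type":"object","properties":{"plan":{"type":"array","items":{"type":"array","items":{"type":"array","items":{"type":"number","minimum":-1,"maximum":1}}}},"newtons":{"type":"number"}},"required":["plan"]}

```bash
ls; mkdir -p pics
cat > h.py <<'E'
import numpy as np, cv2
from plant import ctrl
from scipy.spatial.transform import Rotation as Ro
def cam(n):
    c=ctrl.read_camera(n); d=c['depth']; v,u=np.mgrid[0:400,0:640]
    K=c['mtx']; P=np.stack([(u-K[0,2])/K[0,0]*d,(v-K[1,2])/K[1,1]*d,d],-1)
    c['X']=(P-c['t'])@c['R']; c['X'][d==0]=np.nan
    return c
def delta(pos,R,s=None):
    """shift (x/150mm) and rotvec/pi from current measured pose to target"""
    s=s or ctrl.sense(); R0=Ro.from_quat(s['tool_rot'])
    return np.round(R0.inv().apply(np.array(pos)-s['eef_pos'])/.15,3), np.round((R0.inv()*R).as_rotvec()/np.pi,3)
E
python3 - <<'E'
from h import *
s=ctrl.sense(); print({k:np.round(v,3) for k,v in s.items()})
for n in ['scene','top']:
    c=cam(n); cv2.imwrite(f'pics/{n}0.png',c['img']); np.savez(f'{n}0.npz',X=c['X'],img=c['img'],R=c['R'],t=c['t'],K=c['mtx']); print(n,-c['R'].T@c['t'])
E
```

```text
pics
{'time': np.float64(0.0), 'joints': array([ 1.201,  0.053,  1.614, -0.   ,  1.476, -0.119]), 'qd': array([-0.001,  0.001, -0.002, -0.001, -0.   ,  0.   ]), 'tau': array([ 0.0000e+00, -3.9370e+01, -3.7017e+01, -0.0000e+00,  7.0000e-03,
       -0.0000e+00]), 'eef_pos': array([0.155, 0.605, 0.199]), 'tool_rot': array([ 0.125,  0.992, -0.001, -0.   ]), 'ft_force': array([ 1.135, -0.462, -0.565]), 'moment': array([ 0.   , -0.033,  0.019]), 'grip_force': np.float64(0.0), 'finger_gap': np.float64(0.085)}
scene [1.11592789 0.54368497 0.75312183]
top [ 0.32679459 -0.03870304  1.50970483]
```

View pics/top0.png

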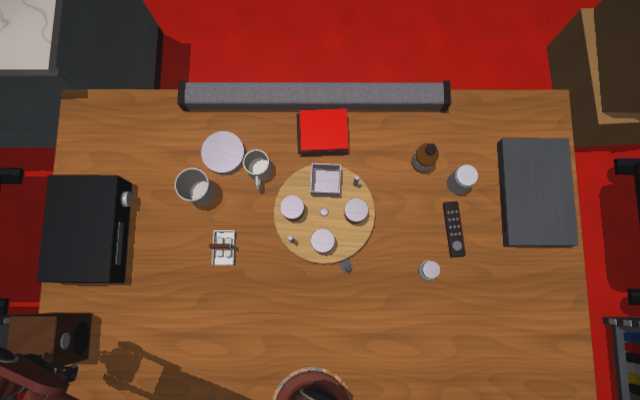

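View pics/scene0.png

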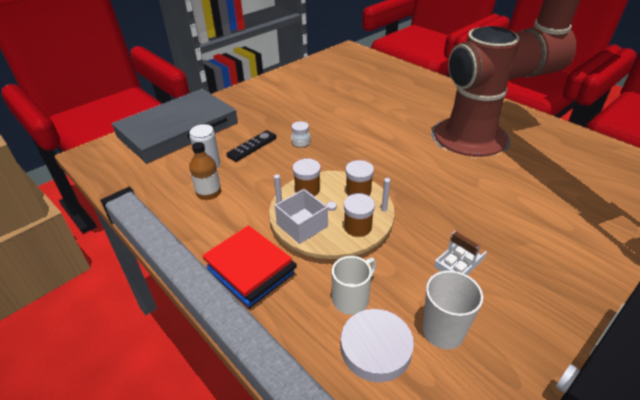

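The top view shows the tub at (326,180), posts at (357,181) and (291,239), the front mark near (346,266), and the tray at (223,247). Next I'll measure them and zoom in on the tray.

Run:
```python
from h import *
z=np.load('top0.npz'); X=z['X'];img=z['img'];K=z['K'];R=z['R'];t=z['t']
def at(u,v,h):
    d=R.T@np.array([(u-K[0,2])/K[0,0],(v-K[1,2])/K[1,1],1]); C=-R.T@t; return (C+d*(h-C[2])/d[2])
for n,u,v in [('mark',346,266),('tub',326,180),('pa',357,181),('pb',291,239),('hub',324,212),('grip',223,247),('mug',257,163),('cup',193,186),('jarL',292,208),('jarR',356,210),('jarF',323,241),('cases',323,130),('tin',222,152)]:
    w=X[v-3:v+4,u-3:u+4].reshape(-1,3); print(n,np.round(X[v,u],3),'zmax',np.round(w[np.nanargmax(w[:,2])],3))
a=cv2.resize(img[215:280,195:255],None,fx=6,fy=6,interpolation=2)
b=cv2.resize(img[150:280,265:385],None,fx=3,fy=3,interpolation=2)
h=390; a=a[:h]; b=b[:h]
cv2.imwrite('pics/crop0.png',np.hstack([a,b]))
# tray points
m=X[215:280,195:255].reshape(-1,3); 
for lo,hi in [(.002,.012),(.012,.035),(.05,.08)]:
    q=m[(m[:,2]>lo)&(m[:,2]<hi)]; r=cv2.minAreaRect((q[:,:2]*1000).astype(np.float32)); print(lo,len(q),r,q.mean(0))
q=X[140:285,255:390].reshape(-1,3); q=q[(q[:,2]>.030)&(q[:,2]<.041)]
q=q[np.hypot(*(q[:,:2]-[.32,-.04]).T)<.5]
(cx,cy),r=cv2.minEnclosingCircle((q[:,:2]*1000).astype(np.float32)); print('disc',cx,cy,r)
```

```text
mark [ 0.398 -0.093  0.05 ] zmax [ 0.39  -0.099  0.051]
tub [ 0.652 -0.036  0.036] zmax [ 0.656 -0.045  0.046]
pa [ 0.635 -0.124  0.101] zmax [ 0.637 -0.125  0.13 ]
pb [0.467 0.059 0.129] zmax [0.474 0.064 0.134]
hub [ 0.553 -0.03   0.052] zmax [ 0.556 -0.022  0.053]
grip [0.449 0.254 0.078] zmax [0.454 0.263 0.078]
mug [ 0.713  0.176 -0.   ] zmax [0.716 0.177 0.012]
cup [0.64  0.369 0.   ] zmax [0.641 0.367 0.027]
jarL [0.556 0.059 0.106] zmax [0.546 0.061 0.118]
jarR [ 0.55 -0.12  0.11] zmax [ 0.558 -0.117  0.114]
jarF [ 0.463 -0.028  0.11 ] zmax [ 0.465 -0.034  0.116]
cases [ 0.8   -0.027  0.056] zmax [ 0.807 -0.03   0.064]
tin [0.738 0.277 0.034] zmax [0.746 0.285 0.04 ]
0.002 1442 ((456.1337585449219, 265.6480712890625), (191.68650817871094, 179.5806884765625), 0.8770748376846313) [0.45655488 0.26301815 0.00472012]
0.012 315 ((470.63604736328125, 265.1597900390625), (63.525146484375, 127.93805694580078), 89.87932586669922) [0.45700205 0.26382782 0.02022561]
0.05 112 ((454.640625, 264.1549072265625), (12.238028526306152, 61.58351135253906), 0.1163313016295433) [0.45450934 0.26325598 0.07326451]
disc 567.4420776367188 30.734540939331055 216.6906280517578
```

View pics/crop0.png

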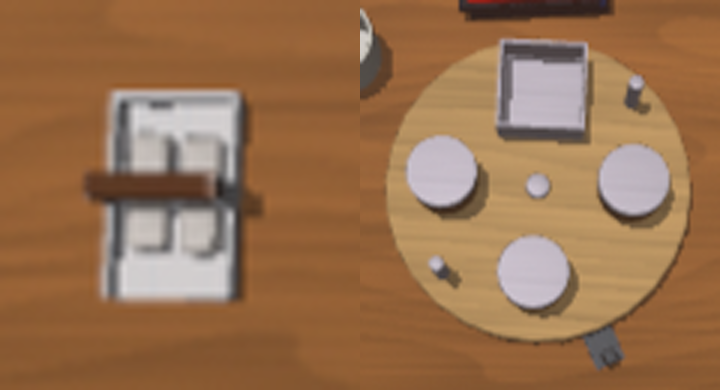

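```bash
cat >> h.py <<'E'
def down(yaw,tilt=0):
    """tool y at yaw from world x, pointing down; tilt swings tool z toward +x_yaw"""
    c,s=np.cos(yaw),np.sin(yaw)
    R=Ro.from_matrix(np.array([[-s,c,0],[c,s,0],[0,0,-1]]).T)
    return Ro.from_rotvec(np.array([s,-c,0])*tilt)*R
E
python3 - <<'E'
from h import *
print(down(0).as_matrix(), down(0,.5).as_matrix()[:,2]); print(delta([.4545,.2635,.16],down(0)))
E
```

```text
[[ 0.  1.  0.]
 [ 1.  0.  0.]
 [ 0.  0. -1.]] [ 0.47942554  0.         -0.87758256]
(array([-2.5  , -1.708,  0.261]), array([-0.001,  0.   ,  0.42 ]))
```

Call:
{"fn": "step_arm", "kwargs": {"plan": [[[-0.2,-0.137,0,0,0,0.058,-1],[-0.4,-0.273,0,0,0,0.116,-1],[-0.6,-0.41,0,0,0,0.174,-1],[-0.8,-0.547,0,0,0,0.232,-1],[-1,-0.683,0,0,0,0.29,-1]]], "newtons": 60}}

```text
time: 0.72
eef_pos: [0.2754, 0.4678, 0.1992]
tool_rot: [0.551, 0.834, -0.0, -0.0]
ft_force: [-0.0, 0.2, 0.6]
finger_gap: 0.0853
grip_force: 0.0
```

```bash
python3 -c "
from h import *
print(ctrl.sense()['eef_pos'],delta([.4545,.2635,.16],down(0)))"
```

```text
[0.27542685 0.46775807 0.19922837] (array([-1.721,  0.564,  0.262]), array([-0.   ,  0.   ,  0.128]))
```

Call:
{"fn": "step_arm", "kwargs": {"plan": [[[-0.2,0.066,0,0,0,0.04,-1],[-0.4,0.13,0.05,0,0,0.08,-1],[-0.6,0.2,0.1,0,0,0.128,-1],[-0.8,0.26,0.15,0,0,0.128,-1],[-1,0.33,0.2,0,0,0.128,-1]]]}}

```text
time: 1.35
eef_pos: [0.3803, 0.35, 0.169]
tool_rot: [0.705, 0.71, -0.0, -0.0]
ft_force: [-0.4, 0.1, 0.2]
finger_gap: 0.0855
grip_force: 0.0
```

```bash
python3 -c "
from h import *
print(ctrl.sense()['eef_pos'],delta([.4545,.2635,.16],down(0)))"
```

```text
[0.38028394 0.34997558 0.16903506] (array([-0.58 ,  0.491,  0.06 ]), array([-0.   ,  0.   ,  0.002]))
```

Call:
{"fn": "step_arm", "kwargs": {"plan": [[[-0.15,0.13,0.02,0,0,0.002,-1],[-0.3,0.26,0.04,0,0,0.002,-1],[-0.45,0.38,0.06,0,0,0.002,-1],[-0.58,0.491,0.06,0,0,0.002,-1],[-0.58,0.491,0.06,0,0,0.002,-1]]]}}

```text
time: 1.98
eef_pos: [0.4547, 0.2634, 0.1602]
tool_rot: [0.708, 0.706, -0.0, -0.0]
ft_force: [-0.7, -0.2, -0.8]
finger_gap: 0.0854
grip_force: 0.0
```

```bash
python3 -c "
from h import *
c=cam('wrist'); cv2.imwrite('pics/w1.png',c['img'])
X=c['X'].reshape(-1,3); q=X[(X[:,2]>.06)&(X[:,2]<.085)&(np.hypot(X[:,0]-.455,X[:,1]-.263)<.06)]
print(len(q),cv2.minAreaRect((q[:,:2]*1000).astype(np.float32)),np.median(q[:,2]))
print(ctrl.sense()['eef_pos'],delta([.4545,.2635,.043],down(0)))"
```

```text
868 ((453.6044006347656, 261.98455810546875), (62.752830505371094, 11.562828063964844), 89.98986053466797) 0.07358872082575874
[0.45415372 0.26415734 0.16033619] (array([-0.004,  0.003,  0.782]), array([-0., -0., -0.]))
```

View pics/w1.png

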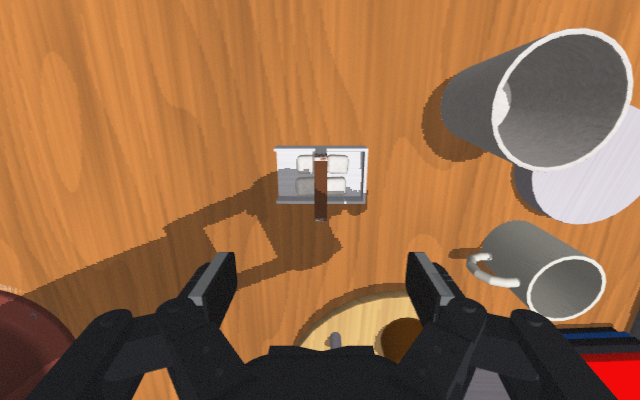

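The wrist view has the tray at about (320,175), its open end to the left (−x). The bar measures (0.4536, 0.262, 0.0736), which matches the given height, so I'll descend and close.

Call:
{"fn": "step_arm", "kwargs": {"plan": [[[-0.01,0,0.25,0,0,0,-1],[-0.01,0,0.5,0,0,0,-1],[-0.01,0,0.7,0,0,0,-1],[-0.01,0,0.78,0,0,0,-1],[-0.01,0,0.78,0,0,0,-1]]]}}

```text
time: 2.65
eef_pos: [0.4535, 0.2633, 0.0433]
tool_rot: [0.707, 0.708, -0.001, -0.0]
ft_force: [0.2, 0.7, 0.4]
finger_gap: 0.0857
grip_force: 0.0
```

Call:
{"fn": "step_arm", "kwargs": {"plan": [[[0,0,0,0,0,0,0.2],[0,0,0,0,0,0,0.6],[0,0,0,0,0,0,1],[0,0,0,0,0,0,1],[0,0,0,0,0,0,1]]]}}

```text
time: 3.28
eef_pos: [0.4543, 0.263, 0.0439]
tool_rot: [0.707, 0.707, 0.0, 0.0]
ft_force: [-0.2, 0.4, 0.3]
finger_gap: -0.0
grip_force: 0.0
```

Call:
{"fn": "step_arm", "kwargs": {"plan": [[[0,0,0,0,0,0,1],[0,0,-0.05,0,0,0,1],[0,0,-0.15,0,0,0,1],[0,0,-0.3,0,0,0,1],[0,0,-0.45,0,0,0,1]]]}}

```text
time: 3.9
eef_pos: [0.4547, 0.2632, 0.1133]
tool_rot: [0.707, 0.707, 0.001, 0.0]
ft_force: [-0.1, -0.0, -0.2]
finger_gap: -0.0004
grip_force: 0.0
```

```bash
python3 -c "
from h import *
c=cam('wrist'); d=cam('scene')['img']
cv2.imwrite('pics/w2.png',np.hstack([c['img'][::2,::2],cv2.resize(d[180:340,380:560],(400,356))[:200*2][78:278]]))
s=ctrl.sense();print(s['joints'],s['grip_force'],s['finger_gap'])
X=c['X'].reshape(-1,3); q=X[(X[:,2]>.06)&(X[:,2]<.085)&(np.hypot(X[:,0]-.455,X[:,1]-.263)<.06)]
print(len(q),q.mean(0) if len(q) else 0)"
```

```text
[ 3.82993910e-01 -1.19872348e-01  1.92477671e+00  1.40434707e-05
  1.32912126e+00  3.82421906e-01] 0.0 0.00014906675304742918
1164 [0.45377153 0.26655452 0.07323881]
```

View pics/w2.png

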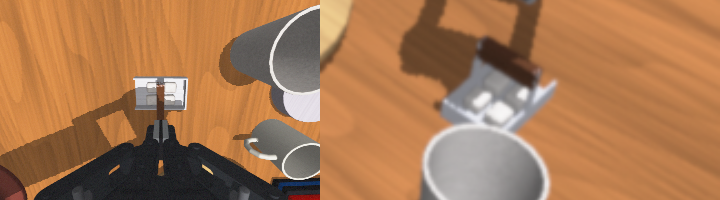

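The fingers shut on nothing, with the tips seen at a lower y than the bar. I'll check where the fingertips really are compared with the reported TCP.

```bash
python3 -c "
from h import *
s=ctrl.sense();print(s['eef_pos'])
for n in ['wrist','scene','top']:
    c=cam(n); C=-c['R'].T@c['t']; p=c['R']@s['eef_pos']+c['t']; uv=c['mtx']@p; uv=uv[:2]/uv[2]; print(n,'cam',C.round(3),'TCP px',uv.round(1),'depth',p[2].round(3))
    X=c['X']
    if n=='wrist':
        for v in range(232,262,4): print(v,X[v,312].round(3),X[v,320].round(3),X[v,328].round(3))
    else:
        u,v=uv.round().astype(int); w=c['img'][max(0,v-50):v+50,max(0,u-60):u+60]; print(X[v,u].round(3)); m=(X[...,2]>.10)&(X[...,2]<.135)&(abs(X[...,0]-.455)<.06)&(abs(X[...,1]-.25)<.1); print(m.sum(),X[m].mean(0),X[m].min(0),X[m].max(0))
"
```

```text
[0.45684519 0.2640579  0.11577773]
wrist cam [0.456 0.342 0.291] TCP px [320.9 227.2] depth 0.19
232 [0.45  0.241 0.073] [0.456 0.241 0.074] [0.465 0.207 0.001]
236 [0.45  0.237 0.073] [0.456 0.238 0.074] [0.465 0.202 0.001]
240 [0.452 0.273 0.153] [0.456 0.273 0.153] [0.46  0.273 0.153]
244 [0.452 0.273 0.157] [0.456 0.273 0.157] [0.46  0.273 0.157]
248 [0.452 0.273 0.161] [0.456 0.273 0.161] [0.46  0.274 0.162]
252 [0.452 0.274 0.166] [0.456 0.273 0.165] [0.46  0.273 0.165]
256 [0.452 0.273 0.169] [0.456 0.273 0.168] [0.46  0.273 0.169]
260 [0.452 0.273 0.173] [0.456 0.273 0.172] [0.46  0.273 0.172]
scene cam [1.116 0.544 0.753] TCP px [469.1 224.7] depth 0.908
[0.339 0.214 0.001]<string>:10: RuntimeWarning: Mean of empty slice.
  ret = um.true_divide(
Traceback (most recent call last):
ValueError: zero-size array to reduction operation minimum which has no identity
```

The sideways position is right, but the true tip sits about 37 mm higher than reported (0.151 against 0.114). That explains the miss: the fingers shut above the bar. I'll open, go down the measured distance and regrasp.

Call:
{"fn": "step_arm", "kwargs": {"plan": [[[0,0,0,0,0,0,-1],[0,0,0,0,0,0,-1],[0,0,0,0,0,0,-1],[0,0,0,0,0,0,-1],[0,0,0.1,0,0,0,-1]]]}}

```text
time: 4.72
eef_pos: [0.4554, 0.2635, 0.0972]
tool_rot: [0.707, 0.707, 0.001, 0.001]
ft_force: [-0.9, 0.9, -0.0]
finger_gap: 0.0855
grip_force: 0.0
```

Call:
{"fn": "step_arm", "kwargs": {"plan": [[[0,0,0.15,0,0,0,-1],[0,0,0.35,0,0,0,-1],[0,0,0.53,0,0,0,-1],[0,0,0.61,0,0,0,-1],[0,0,0.61,0,0,0,-1]]]}}

```text
time: 5.35
eef_pos: [0.4533, 0.2626, 0.0036]
tool_rot: [0.707, 0.707, -0.001, -0.0]
ft_force: [-0.6, -0.5, 0.9]
finger_gap: 0.0852
grip_force: 0.0
```

Call:
{"fn": "step_arm", "kwargs": {"plan": [[[0,0,0,0,0,0,0.2],[0,0,0,0,0,0,0.6],[0,0,0,0,0,0,1],[0,0,0,0,0,0,1],[0,0,0,0,0,0,1]]]}}

```text
time: 5.98
eef_pos: [0.4545, 0.2631, 0.0052]
tool_rot: [0.707, 0.707, 0.0, 0.0]
ft_force: [-1.1, -0.2, 1.4]
finger_gap: 0.0111
grip_force: 59.0
```

Gripped: gap 11 mm, 59 N. Now I'll lift gently.

Call:
{"fn": "step_arm", "kwargs": {"plan": [[[0,0,-0.03,0,0,0,1],[0,0,-0.1,0,0,0,1],[0,0,-0.22,0,0,0,1],[0,0,-0.36,0,0,0,1],[0,0,-0.5,0,0,0,1]]]}}

```text
time: 6.6
eef_pos: [0.4546, 0.2631, 0.0818]
tool_rot: [0.707, 0.707, 0.001, 0.0]
ft_force: [-0.2, 0.0, -2.0]
finger_gap: 0.0117
grip_force: 58.5
```

Call:
{"fn": "step_arm", "kwargs": {"plan": [[[0,0,-0.15,0,0,0,1],[0,0,-0.3,0,0,0,1],[0,0,-0.45,0,0,0,1],[0,0,-0.55,0,0,0,1],[0,0,-0.6,0,0,0,1]]]}}

```text
time: 7.22
eef_pos: [0.4547, 0.2632, 0.1714]
tool_rot: [0.707, 0.707, 0.001, 0.0]
ft_force: [0.3, -0.1, -2.9]
finger_gap: 0.0113
grip_force: 58.5
```

```bash
python3 -c "
from h import *
s=ctrl.sense(); c=cam('wrist'); X=c['X']; C=-c['R'].T@c['t']
print(s['eef_pos'],s['ft_force'],s['finger_gap'],s['grip_force'],'camTCP',C-s['eef_pos'])
img=c['img']
m=(abs(X[...,0]-s['eef_pos'][0])<.07)&(X[...,1]>s['eef_pos'][1]-.02)&(X[...,1]<s['eef_pos'][1]+.045)
v,u=np.where(m); print(u.min(),u.max(),v.min(),v.max())
for uu in (280,320,360): print([X[v,uu].round(3).tolist() for v in range(150,250,8)])
cv2.imwrite('pics/w3.png',img[100:300,180:460])"
```

```text
[0.45470607 0.26318901 0.17137086] [ 0.28167842 -0.08098202 -2.86466151] 0.011349412408697915 58.47191870212555 camTCP [-0.00026958  0.07820424  0.17466694]
56 585 131 399
[[0.407, 0.286, 0.002], [0.406, 0.276, -0.0], [0.406, 0.266, -0.0], [0.406, 0.257, 0.002], [0.429, 0.293, 0.17], [0.432, 0.293, 0.187], [0.429, 0.282, 0.169], [0.431, 0.283, 0.185], [0.431, 0.278, 0.185], [0.43, 0.273, 0.185], [0.43, 0.267, 0.184], [0.429, 0.258, 0.176], [0.43, 0.257, 0.185]]
[[0.454, 0.286, 0.001], [0.454, 0.276, -0.001], [0.454, 0.266, 0.0], [0.454, 0.256, 0.0], [0.454, 0.293, 0.17], [0.454, 0.293, 0.186], [0.454, 0.293, 0.202], [0.454, 0.293, 0.213], [0.454, 0.293, 0.224], [0.454, 0.293, 0.232], [0.454, 0.293, 0.24], [0.454, 0.29, 0.241], [0.454, 0.286, 0.24]]
[[0.501, 0.285, 0.001], [0.501, 0.276, 0.001], [0.502, 0.266, 0.001], [0.502, 0.257, 0.001], [0.479, 0.293, 0.171], [0.477, 0.293, 0.186], [0.479, 0.283, 0.17], [0.477, 0.283, 0.185], [0.478, 0.278, 0.185], [0.478, 0.273, 0.186], [0.478, 0.268, 0.186], [0.479, 0.259, 0.178], [0.479, 0.257, 0.185]]
```

View pics/w3.png

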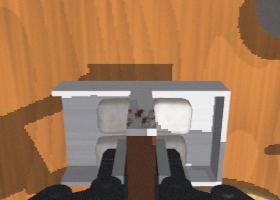

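The tray hangs level, sweets in it, underside 4 mm below the reported TCP. Next I'll refine the tub, axis and mark from the first top picture and plan the pour.

Run:
```python
from h import *
X=np.load('top0.npz')['X'].reshape(-1,3)
def sel(c,r,lo,hi): return X[(np.hypot(X[:,0]-c[0],X[:,1]-c[1])<r)&(X[:,2]>lo)&(X[:,2]<hi)]
f=lambda q:cv2.minAreaRect((q[:,:2]*1000).astype(np.float32))
print('tub',f(sel((.645,-.035),.07,.08,.102)))
J=[cv2.minEnclosingCircle((sel(c,.045,.10,.12)[:,:2]*1000).astype(np.float32)) for c in [(.556,.059),(.463,-.028),(.553,-.12)]]; print(J)
for c in [(.637,-.124),(.467,.06)]: q=sel(c,.03,.118,.14); print('post',len(q),q.mean(0))
q=sel((.392,-.097),.03,.036,.06); print('mark',len(q),q.mean(0))
R=down(0,np.radians(40)); M=R.as_matrix()
lip=np.array([.667,-.0345,.112]); p=lip-.004*M[:,2]+.05*M[:,1]; print('p40',p)
print(delta([.70,-.0345,.19],down(0)))
```

```text
tub ((647.03515625, -33.921695709228516), (83.71239471435547, 86.40010833740234), 87.4677734375)
[((560.4988403320312, 59.33269119262695), 33.32962417602539), ((467.2713623046875, -26.792465209960938), 33.39957809448242), ((553.3394165039062, -119.75848388671875), 33.64860916137695)]
post 19 [ 0.64072999 -0.12203887  0.12647189]
post 22 [0.47190389 0.06150284 0.1282573 ]
mark 20 [ 0.39283561 -0.09903803  0.04581265]
p40 [ 0.70273107 -0.0345      0.14720356]
(array([-1.986,  1.633, -0.12 ]), array([ 0.001, -0.   ,  0.   ]))
```

Call:
{"fn": "step_arm", "kwargs": {"plan": [[[-0.03,0.025,-0.03,0,0,0,1],[-0.1,0.082,-0.06,0,0,0,1],[-0.2,0.164,-0.09,0,0,0,1],[-0.33,0.271,-0.12,0,0,0,1],[-0.48,0.395,-0.12,0,0,0,1]]]}}

```text
time: 7.9
eef_pos: [0.5149, 0.1895, 0.1883]
tool_rot: [0.707, 0.707, 0.0, 0.0]
ft_force: [0.1, 0.7, -2.8]
finger_gap: 0.0115
grip_force: 58.5
```

Call:
{"fn": "step_arm", "kwargs": {"plan": [[[-0.15,0.123,0,0,0,0,1],[-0.3,0.247,0,0,0,0,1],[-0.45,0.37,0,0,0,0,1],[-0.6,0.493,0,0,0,0,1],[-0.75,0.617,0,0,0,0,1]]]}}

```text
time: 8.52
eef_pos: [0.6071, 0.0763, 0.1875]
tool_rot: [0.707, 0.707, -0.0, -0.0]
ft_force: [-0.1, -0.8, -1.4]
finger_gap: 0.0113
grip_force: 58.5
```

Call:
{"fn": "step_arm", "kwargs": {"plan": [[[-0.15,0.123,0,0,0,0,1],[-0.3,0.247,0,0,0,0,1],[-0.44,0.36,0,0,0,0,1],[-0.55,0.45,0,0,0,0,1],[-0.63,0.52,0,0,0,0,1]]]}}

```text
time: 9.15
eef_pos: [0.6848, -0.0174, 0.1874]
tool_rot: [0.707, 0.707, -0.0, -0.0]
ft_force: [-0.4, 0.1, -2.6]
finger_gap: 0.0109
grip_force: 58.5
```

```bash
python3 -c "
from h import *
s=ctrl.sense();print(s['eef_pos'],s['ft_force'],delta([.703,-.0345,.16],down(0)))
M=down(0,np.radians(25)).as_matrix()
lip=np.array([.663,-.0345,.115]); p=lip-.004*M[:,2]+.05*M[:,1]; print('p25',p,delta(p,down(0,np.radians(25))))
c=cam('wrist');X=c['X']; print([X[v,360].round(3).tolist() for v in range(196,240,8)])"
```

```text
[ 0.68483721 -0.01742283  0.18744874] [-0.37685926  0.09503489 -2.56750445] (array([-0.114,  0.121,  0.183]), array([-0., -0., -0.]))
p25 [ 0.70662492 -0.0345      0.13975614] (array([-0.114,  0.145,  0.318]), array([-0.139,  0.   , -0.   ]))
[[0.709, 0.003, 0.186], [0.708, 0.003, 0.2], [0.707, -0.001, 0.203], [0.708, -0.007, 0.202], [0.708, -0.011, 0.203], [0.71, -0.022, 0.191]]
```

Call:
{"fn": "step_arm", "kwargs": {"plan": [[[-0.04,0.05,0.04,0,0,0,1],[-0.08,0.11,0.12,-0.02,0,0,1],[-0.114,0.15,0.19,-0.045,0,0,1],[-0.114,0.17,0.236,-0.07,0,0,1],[-0.114,0.17,0.236,-0.083,0,0,1]]]}}

```text
time: 9.82
eef_pos: [0.7082, -0.0321, 0.1504]
tool_rot: [0.701, 0.702, 0.092, 0.091]
ft_force: [0.6, -0.2, -1.9]
finger_gap: 0.0111
grip_force: 58.8
```

```bash
python3 -c "
from h import *
s=ctrl.sense();print(s['eef_pos'],s['ft_force'],Ro.from_quat(s['tool_rot']).as_matrix()[:,2])
M=Ro.from_quat(s['tool_rot']).as_matrix()
c=cam('wrist');C=-c['R'].T@c['t'];print('cam in tool',M.T@(C-s['eef_pos']))
X=c['X']; Q=(X-s['eef_pos'])@M
print([(Q[v,360]*1000).round().tolist() for v in range(180,240,8)])
for t in (32,45):
    R=down(0,np.radians(t));M=R.as_matrix()
    lip=np.array([.663,-.0345,.108]); p=lip-.004*M[:,2]+.05*M[:,1]; print(t,p,delta(p,R))
"
```

```text
[ 0.70824606 -0.03212498  0.15037201] [ 0.56601361 -0.15105357 -1.94580051] [ 0.25591024  0.00101503 -0.96670001]
cam in tool [ 0.07830996  0.00020474 -0.17456272]
[[3.0, 39.0, 107.0], [30.0, 23.0, -12.0], [20.0, 25.0, 2.0], [20.0, 23.0, -11.0], [16.0, 23.0, -15.0], [11.0, 23.0, -15.0], [6.0, 23.0, -14.0], [-7.0, 26.0, 1.0]]
32 [ 0.70328273 -0.0345      0.13788816] (array([-0.016, -0.051,  0.074]), array([-0.095, -0.   ,  0.   ]))
45 [ 0.69552691 -0.0345      0.14618377] (array([-0.016, -0.087,  0.007]), array([-0.168, -0.   ,  0.   ]))
```

Call:
{"fn": "step_arm", "kwargs": {"plan": [[[-0.016,-0.01,0.02,-0.02,0,0,1],[-0.016,-0.02,0.04,-0.045,0,0,1],[-0.016,-0.035,0.06,-0.07,0,0,1],[-0.016,-0.051,0.074,-0.095,0,0,1],[-0.016,-0.051,0.074,-0.095,0,0,1]]]}}

```text
time: 10.5
eef_pos: [0.7029, -0.0345, 0.1372]
tool_rot: [0.68, 0.68, 0.194, 0.193]
ft_force: [0.4, -0.1, -2.7]
finger_gap: 0.0111
grip_force: 58.9
```

```bash
python3 -c "
from h import *
s=ctrl.sense();print(s['eef_pos'],s['ft_force'])
M=Ro.from_quat(s['tool_rot']).as_matrix()
c=cam('wrist');Q=(c['X']-s['eef_pos'])@M
inb=(abs(Q[...,0])<.027)&(abs(Q[...,1])<.05)&(Q[...,2]>-.022)&(Q[...,2]<-.008); print('sweet px',inb.sum())
for t in (40,48):
    R=down(0,np.radians(t));M=R.as_matrix()
    lip=np.array([.663,-.0345,.108]); p=lip-.004*M[:,2]+.05*M[:,1]; print(t,p,delta(p,R))
d=cam('scene')['img'][100:280,220:460]; cv2.imwrite('pics/p32.png',np.hstack([cv2.resize(d,(480,360)),c['img'][::2,::2][:,:][:200].repeat(1,0).copy() if 0 else cv2.resize(c['img'][100:340,180:460],(320,360))]))
"
```

```text
[ 0.70293949 -0.03454127  0.13724956] [ 0.36281014 -0.14440638 -2.67977943]
sweet px 2881
40 [ 0.69873107 -0.0345      0.14320356] (array([ 0.002, -0.017, -0.044]), array([-0.045, -0.   ,  0.   ]))
48 [ 0.69348395 -0.0345      0.14783376] (array([ 0.002, -0.031, -0.089]), array([-0.09, -0.  ,  0.  ]))
```

View pics/p32.png

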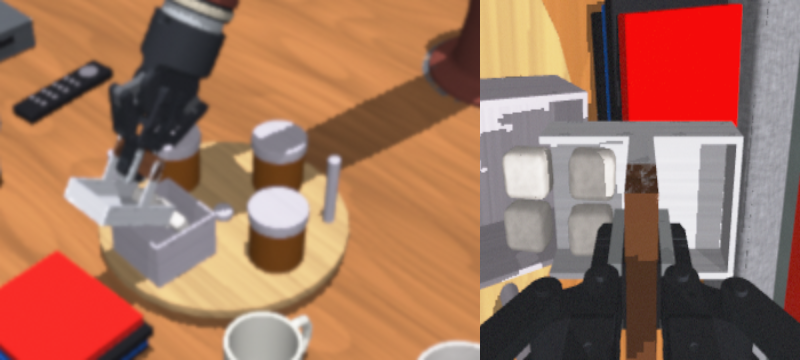

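At 32° the sweets are sliding towards the lip, which is over the tub. I'll keep tilting, then pause.

Call:
{"fn": "step_arm", "kwargs": {"plan": [[[0,0,0,0,0,0,1],[0,-0.004,-0.01,-0.011,0,0,1],[0,-0.008,-0.02,-0.022,0,0,1],[0,-0.012,-0.033,-0.034,0,0,1],[0,-0.017,-0.044,-0.045,0,0,1]]]}}

```text
time: 11.22
eef_pos: [0.7005, -0.0354, 0.1452]
tool_rot: [0.664, 0.664, 0.243, 0.243]
ft_force: [-0.0, -0.2, -1.8]
finger_gap: 0.0111
grip_force: 59.0
```

Call:
{"fn": "step_arm", "kwargs": {"plan": [[[0,-0.007,-0.02,-0.02,0,0,1],[0,-0.014,-0.045,-0.045,0,0,1],[0,-0.014,-0.045,-0.045,0,0,1],[0,-0.014,-0.045,-0.045,0,0,1],[0,-0.014,-0.045,-0.045,0,0,1]]]}}

```text
time: 11.85
eef_pos: [0.6947, -0.0355, 0.1492]
tool_rot: [0.645, 0.645, 0.289, 0.289]
ft_force: [-0.7, 1.0, -1.3]
finger_gap: 0.0114
grip_force: 59.1
```

```bash
python3 -c "
from h import *
s=ctrl.sense();print(s['eef_pos'],s['ft_force'])
M=Ro.from_quat(s['tool_rot']).as_matrix()
c=cam('wrist');Q=(c['X']-s['eef_pos'])@M
inb=(abs(Q[...,0])<.027)&(abs(Q[...,1])<.05)&(Q[...,2]>-.022)&(Q[...,2]<-.008); print('sweet px',inb.sum(), abs(Q[...,1])[inb].mean() if inb.any() else '')
d=cam('scene')['img'][100:280,220:460]; cv2.imwrite('pics/p48.png',np.hstack([cv2.resize(d,(480,360)),cv2.resize(c['img'][100:340,180:460],(320,360))]))
"
```

```text
[ 0.69474881 -0.03553759  0.14924454] [-0.69890879  1.03459923 -1.29803482]
sweet px 757 0.0476390574614158
```

View pics/p48.png

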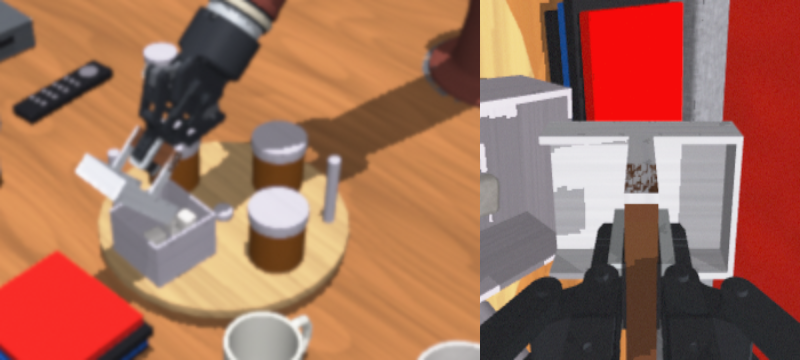

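The wrist view shows the tray empty, with the sweets in the tub. Now I'll raise it and level out.

```bash
python3 -c "
from h import *
print(delta([.695,-.0345,.17],down(0,np.radians(48))));print(delta([.695,-.0345,.20],down(0)))
"
```

```text
(array([ 0.006,  0.109, -0.091]), array([ 0.002, -0.   ,  0.   ]))
(array([ 0.006,  0.258, -0.225]), array([ 0.268, -0.   ,  0.   ]))
```

Call:
{"fn": "step_arm", "kwargs": {"plan": [[[0.006,0.109,-0.091,0,0,0,1],[0.006,0.2,-0.17,0.05,0,0,1],[0.006,0.258,-0.225,0.105,0,0,1],[0.006,0.258,-0.225,0.16,0,0,1],[0.006,0.258,-0.225,0.215,0,0,1]]]}}

```text
time: 12.58
eef_pos: [0.6953, -0.0347, 0.2015]
tool_rot: [0.705, 0.705, 0.058, 0.059]
ft_force: [0.2, -0.3, -1.8]
finger_gap: 0.0113
grip_force: 59.0
```

```bash
python3 -c "
from h import *
s=ctrl.sense();c=cam('top');cv2.imwrite('pics/t2.png',c['img']);print(s['eef_pos']);print(delta([.575,.115,.185],down(0)));print(delta([.454,.263,.18],down(0)))
"
```

```text
[ 0.69533106 -0.03469333  0.20153441]
(array([ 1.   , -0.827, -0.032]), array([ 0.052,  0.   , -0.   ]))
(array([ 1.987, -1.629, -0.13 ]), array([ 0.052,  0.   , -0.   ]))
```

Call:
{"fn": "step_arm", "kwargs": {"plan": [[[0.15,-0.12,0,0.052,0,0,1],[0.35,-0.29,0,0.052,0,0,1],[0.58,-0.48,-0.01,0.052,0,0,1],[0.8,-0.66,-0.02,0.052,0,0,1],[1,-0.827,-0.032,0.052,0,0,1]]]}}

```text
time: 13.25
eef_pos: [0.5704, 0.1167, 0.1831]
tool_rot: [0.707, 0.707, 0.002, 0.002]
ft_force: [0.4, 0.6, -2.1]
finger_gap: 0.0112
grip_force: 59.7
```

```bash
python3 -c "
from h import *
print(delta([.454,.263,.12],down(0)))
"
```

```text
(array([ 0.976, -0.778,  0.417]), array([ 0.002, -0.   ,  0.   ]))
```

Call:
{"fn": "step_arm", "kwargs": {"plan": [[[0.25,-0.2,0,0.002,0,0,1],[0.5,-0.4,0.05,0.002,0,0,1],[0.75,-0.6,0.2,0.002,0,0,1],[0.93,-0.74,0.34,0.002,0,0,1],[0.976,-0.778,0.417,0.002,0,0,1]]]}}

```text
time: 13.88
eef_pos: [0.4529, 0.263, 0.119]
tool_rot: [0.706, 0.708, -0.001, -0.001]
ft_force: [1.2, 0.7, -2.2]
finger_gap: 0.011
grip_force: 59.7
```

Call:
{"fn": "step_arm", "kwargs": {"plan": [[[0,0,0.15,0,0,0,1],[0,0,0.35,0,0,0,1],[0,0,0.55,0,0,0,1],[0,0,0.68,0,0,0,1],[0,0,0.71,0,0,0,1]]]}}

```text
time: 14.5
eef_pos: [0.4537, 0.2612, 0.0126]
tool_rot: [0.707, 0.707, -0.002, -0.001]
ft_force: [-0.2, 0.8, -1.8]
finger_gap: 0.0112
grip_force: 59.7
```

```bash
python3 -c "
from h import *
s=ctrl.sense();print(s['eef_pos'],s['ft_force'],delta([.454,.263,.0045],down(0)))
c=cam('wrist');X=c['X'];q=X[(X[...,2]>s['eef_pos'][2]-.01)&(X[...,2]<s['eef_pos'][2]+.03)&(abs(X[...,0]-.455)<.06)&(X[...,1]>.28)&(X[...,1]<.31)];print(q.min(0),q.max(0))
"
```

```text
[0.45367951 0.26118512 0.01264256] [-0.22461755  0.82227791 -1.76375204] (array([0.012, 0.002, 0.054]), array([-0.001,  0.   , -0.   ]))
[0.39847414 0.28000072 0.00267296] [0.50647754 0.30121344 0.04261562]
```

Call:
{"fn": "step_arm", "kwargs": {"plan": [[[0,0,0.02,0,0,0,1],[0,0,0.035,0,0,0,1],[0,0,0.047,0,0,0,1],[0,0,0.054,0,0,0,1],[0,0,0.054,0,0,0,1]]]}}

```text
time: 15.18
eef_pos: [0.454, 0.2618, 0.0058]
tool_rot: [0.707, 0.707, -0.001, -0.001]
ft_force: [-0.1, -0.8, -1.4]
finger_gap: 0.0112
grip_force: 59.7
```

Call:
{"fn": "step_arm", "kwargs": {"plan": [[[0,0,0.002,0,0,0,0.6],[0,0,0.002,0,0,0,0.2],[0,0,0.002,0,0,0,-1],[0,0,0.002,0,0,0,-1],[0,0,0.002,0,0,0,-1]]]}}

```text
time: 15.8
eef_pos: [0.4541, 0.2618, 0.0055]
tool_rot: [0.707, 0.707, -0.001, -0.001]
ft_force: [-0.2, -1.0, 0.3]
finger_gap: 0.0849
grip_force: 0.0
```

Call:
{"fn": "step_arm", "kwargs": {"plan": [[[0,0,-0.1,0,0,0,-1],[0,0,-0.3,0,0,0,-1],[0,0,-0.55,0,0,0,-1],[0,0,-0.8,0,0,0,-1],[0,0,-1,0,0,0,-1]]]}}

```text
time: 16.42
eef_pos: [0.4551, 0.2621, 0.1587]
tool_rot: [0.707, 0.707, 0.0, -0.001]
ft_force: [0.5, 0.2, -0.3]
finger_gap: 0.0853
grip_force: 0.0
```

Run:
```python
from h import *
s=ctrl.sense();print(s['eef_pos'])
c=cam('wrist');X=c['X'];q=X[(X[...,2]>.06)&(X[...,2]<.085)&(np.hypot(X[...,0]-.454,X[...,1]-.263)<.06)]
print('bar',cv2.minAreaRect((q[:,:2]*1000).astype(np.float32)),np.median(q[:,2]))
c=cam('top');X=c['X'].reshape(-1,3);cv2.imwrite('pics/t3.png',cv2.resize(c['img'][130:280,195:395],(800,600),interpolation=2))
def sel(c,r,lo,hi): return X[(np.hypot(X[:,0]-c[0],X[:,1]-c[1])<r)&(X[:,2]>lo)&(X[:,2]<hi)]
print('tub',cv2.minAreaRect((sel((.647,-.034),.07,.08,.102)[:,:2]*1000).astype(np.float32)))
for c in [(.64,-.122),(.471,.061)]: q=sel(c,.03,.118,.14); print('post',len(q),q.mean(0))
```

```text
[0.45514298 0.26208643 0.15866861]
bar ((453.251708984375, 260.9608154296875), (11.455970764160156, 61.62453079223633), 0.08274929970502853) 0.07360013687275399
tub ((646.4196166992188, -33.88896179199219), (83.75225830078125, 85.09675598144531), 87.71234130859375)
post 21 [ 0.6407114  -0.12252012  0.12590063]
post 21 [0.47229828 0.06185905 0.12688279]
```

View pics/t3.png

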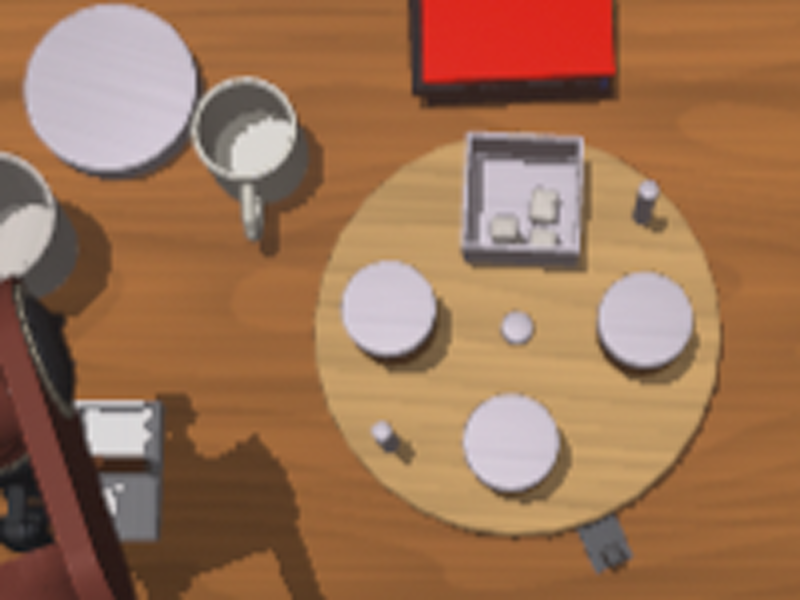

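Three sweets are visible in the tub at (504,228), (543,207) and (543,240), and the fourth is probably hidden by the near wall. The tray stands upright and empty, and the carousel hasn't moved. Next is post_b at (0.472, 0.062), with the fingers part open.

Call:
{"fn": "step_arm", "kwargs": {"plan": [[[-0.2,0,0,0,0,0,0.06],[-0.4,0.03,0,0,0,0,0.06],[-0.6,0.06,0,0,0,0,0.06],[-0.8,0.09,0,0,0,0,0.06],[-1,0.113,0,0,0,0,0.06]]]}}

```text
time: 17.15
eef_pos: [0.471, 0.1108, 0.1546]
tool_rot: [0.707, 0.707, -0.002, -0.001]
ft_force: [-0.9, 0.8, -0.1]
finger_gap: 0.0401
grip_force: 0.0
```

Run:
```python
from h import *
s=ctrl.sense();print(s['eef_pos'],s['finger_gap'],delta([.472,.062,.14],down(0)))
c=cam('wrist');X=c['X'];q=X[(X[...,2]>.12)&(X[...,2]<.132)&(np.hypot(X[...,0]-.472,X[...,1]-.062)<.02)];print(len(q),q.mean(0) if len(q) else '')
# sweets in tub, top camera & scene: heights inside the tub
c=cam('scene');X=c['X'];q=X[(abs(X[...,0]-.647)<.036)&(abs(X[...,1]+.034)<.036)&(X[...,2]>.045)&(X[...,2]<.09)];print('in tub',len(q),q[:,2].max())
```

```text
[0.47101321 0.1107953  0.15459842] 0.04009187743037245 (array([-0.325,  0.007,  0.097]), array([-0.001,  0.   ,  0.   ]))
274 [0.47141331 0.06057274 0.12640609]
in tub 215 0.08776192725860028
```

Call:
{"fn": "step_arm", "kwargs": {"plan": [[[-0.16,0.003,0,0,0,0,0.06],[-0.332,0.004,0,0,0,0,0.06],[-0.332,0.004,0.2,0,0,0,0.06],[-0.332,0.004,0.45,0,0,0,0.06],[-0.332,0.004,0.64,0,0,0,0.06]]]}}

```text
time: 17.88
eef_pos: [0.4707, 0.0627, 0.0573]
tool_rot: [0.707, 0.707, -0.002, -0.002]
ft_force: [0.1, -0.4, 0.1]
finger_gap: 0.0403
grip_force: 0.0
```

Call:
{"fn": "step_arm", "kwargs": {"plan": [[[0,0,0.04,0,0,0,0.06],[0,0,0.04,0,0,0,0.5],[0,0,0.04,0,0,0,1],[0,0,0.04,0,0,0,1],[0,0,0.04,0,0,0,1]]], "newtons": 70}}

```text
time: 18.5
eef_pos: [0.4725, 0.0626, 0.0546]
tool_rot: [0.707, 0.707, -0.0, -0.001]
ft_force: [-3.1, 4.5, 4.5]
finger_gap: 0.0127
grip_force: 68.4
```

Run:
```python
from h import *
s=ctrl.sense();print(s['eef_pos'],s['finger_gap'],s['grip_force'],s['ft_force'])
A=np.array([.5565,-.0303]); p=s['eef_pos'][:2]-A; print(np.hypot(*p),np.degrees(np.arctan2(p[1],p[0])))
for k in range(0,165,15):
    a=np.radians(-min(k,155)); q=np.array([np.cos(a)*p[0]-np.sin(a)*p[1],np.sin(a)*p[0]+np.cos(a)*p[1]])-p
    print(k,(q[::-1]/.15).round(3))
```

```text
[0.4724626  0.06264069 0.05463377] 0.012653838444603875 68.41102838516235 [-3.0554513   4.47158199  4.52356154]
0.12530065991824835 132.1200307486629
0 [0. 0.]
15 [0.124 0.179]
30 [0.197 0.385]
45 [0.215 0.602]
60 [0.175 0.817]
75 [0.082 1.014]
90 [-0.059  1.18 ]
105 [-0.239  1.304]
120 [-0.444  1.377]
135 [-0.662  1.395]
150 [-0.876  1.355]
```

Call:
{"fn": "step_arm", "kwargs": {"plan": [[[0.064,0.08,0,0,0,0,1],[0.143,0.219,0,0,0,0,1],[0.197,0.385,0,0,0,0,1],[0.215,0.602,0,0,0,0,1],[0.175,0.817,0,0,0,0,1]]]}}

```text
time: 19.12
eef_pos: [0.5967, 0.0888, 0.0546]
tool_rot: [0.706, 0.708, -0.0, 0.0]
ft_force: [-2.2, -3.4, 7.5]
finger_gap: 0.0124
grip_force: 69.0
```

Run:
```python
from h import *
s=ctrl.sense();print(s['eef_pos'],s['finger_gap'],s['grip_force'],s['ft_force'])
A=np.array([.5565,-.0303]); p=s['eef_pos'][:2]-A; th=np.degrees(np.arctan2(p[1],p[0]));print(np.hypot(*p),th)
for k in (12,25,38,51,64,76,82,88):
    a=np.radians(th-k); q=A+.125*np.array([np.cos(a),np.sin(a)])
    print(k,th-k,delta([*q,.054],down(0),s)[0])
```

```text
[0.59669903 0.08877959 0.05463883] 0.012370783078981045 69.0404462814331 [-2.24983091 -3.41652363  7.52839561]
0.12568178241846545 71.34628548884908
12 59.34628548884908 [-0.077  0.157  0.004]
25 46.34628548884908 [-0.191  0.307  0.004]
38 33.34628548884908 [-0.337  0.428  0.004]
51 20.346285488849077 [-0.505  0.512  0.004]
64 7.346285488849077 [-0.688  0.557  0.005]
76 -4.653714511150923 [-0.862  0.561  0.005]
82 -10.653714511150923 [-0.949  0.549  0.005]
88 -16.653714511150923 [-1.034  0.529  0.005]
```

Call:
{"fn": "step_arm", "kwargs": {"plan": [[[-0.077,0.157,0,0,0,0,1],[-0.191,0.307,0,0,0,0,1],[-0.337,0.428,0,0,0,0,1],[-0.505,0.512,0,0,0,0,1],[-0.688,0.557,0,0,0,0,1]]]}}

```text
time: 19.75
eef_pos: [0.6809, -0.0161, 0.0547]
tool_rot: [0.707, 0.707, 0.001, 0.001]
ft_force: [-0.3, 1.4, 6.1]
finger_gap: 0.0123
grip_force: 69.1
```

Run:
```python
from h import *
s=ctrl.sense();print(s['eef_pos'],s['finger_gap'],s['grip_force'],s['ft_force'])
A=np.array([.5565,-.0303]); p=s['eef_pos'][:2]-A; th=np.degrees(np.arctan2(p[1],p[0]));print(np.hypot(*p),th)
c=cam('top');X=c['X'].reshape(-1,3); q=X[(X[:,2]>.1)&(X[:,2]<.117)&(np.hypot(X[:,0]-A[0],X[:,1]-A[1])<.13)]
for g in (-2,-8,-14,-18,-22.3):
    a=np.radians(g); q=A+.125*np.array([np.cos(a),np.sin(a)])
    print(g,delta([*q,.054],down(0),s)[0])
```

```text
[ 0.68092497 -0.01607399  0.0546844 ] 0.012276446204592024 69.070143699646 [-0.2621911   1.35484982  6.13795991]
0.1252355841045139 6.522537237192194
-2 [-0.124  0.003  0.005]
-8 [-0.211 -0.004  0.005]
-14 [-0.296 -0.021  0.005]
-18 [-0.352 -0.037  0.005]
-22.3 [-0.411 -0.059  0.005]
```

Call:
{"fn": "step_arm", "kwargs": {"plan": [[[-0.124,0.003,0,0,0,0,1],[-0.211,-0.004,0,0,0,0,1],[-0.296,-0.021,0,0,0,0,1],[-0.352,-0.037,0,0,0,0,1],[-0.411,-0.059,0,0,0,0,1]]]}}

```text
time: 20.42
eef_pos: [0.6717, -0.0785, 0.0547]
tool_rot: [0.707, 0.707, 0.0, 0.002]
ft_force: [4.5, -1.6, 2.3]
finger_gap: 0.0122
grip_force: 69.0
```

Run:
```python
from h import *
s=ctrl.sense();print(s['eef_pos'],s['finger_gap'],s['grip_force'],s['ft_force'])
A=np.array([.5565,-.0303]); p=s['eef_pos'][:2]-A; print(np.hypot(*p),np.degrees(np.arctan2(p[1],p[0])))
c=cam('top');X=c['X'].reshape(-1,3)
def sel(c,r,lo,hi): return X[(np.hypot(X[:,0]-c[0],X[:,1]-c[1])<r)&(X[:,2]>lo)&(X[:,2]<hi)]
a=np.radians(-157.3)
def at(r,d): return A+r*np.array([np.cos(a+np.radians(d)),np.sin(a+np.radians(d))])
q=sel(at(.09,0),.066,.085,.102); r=cv2.minAreaRect((q[:,:2]*1000).astype(np.float32)); print('tub',len(q),r,'expect angle mod 90:',(-157.3)%90, 'bearing',np.degrees(np.arctan2(r[0][1]/1000-A[1],r[0][0]/1000-A[0])))
q=sel(at(.125,-45),.025,.118,.135); print('post_a',len(q),q.mean(0),'bearing',np.degrees(np.arctan2(*(q.mean(0)[:2]-A)[::-1])),'want',-157.3-45+360)
q=sel((.3925,-.099),.03,.036,.06); print('mark',len(q),q.mean(0),np.degrees(np.arctan2(*(q.mean(0)[:2]-A)[::-1])))
img=c['img']; d=cam('scene')['img']
cv2.imwrite('pics/end.png',np.hstack([cv2.resize(img[150:280,190:385],(450,300),interpolation=2),cv2.resize(d[130:290,260:500],(350,300)[::1],interpolation=2)]))
```

```text
[ 0.67170688 -0.07847108  0.0547254 ] 0.012236954286815323 68.98974180221558 [ 4.45544067 -1.63318195  2.34635757]
0.12487224408708594 -22.69110863642933
tub 49 ((468.82720947265625, -104.0790023803711), (32.75593948364258, 71.6857681274414), 78.44737243652344) expect angle mod 90: 22.69999999999999 bearing -139.91849006539616
post_a 0 [nan nan nan] bearing nan want 157.7
mark 20 [ 0.392845   -0.09903566  0.04573454] -157.21742718097744<stdin>:9: RuntimeWarning: Mean of empty slice.
  ret = um.true_divide(
```

View pics/end.png

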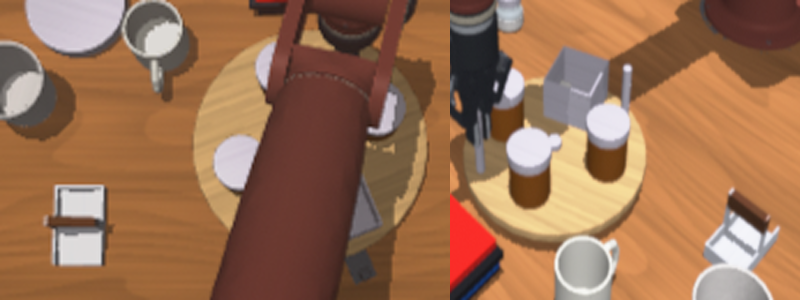

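The tub is now round at the mark side, the tray stands empty, and the arm blocks the top view. I'll fine-check the angle with the scene camera's jars and post_a.

Run:
```python
from h import *
def meas(X,A,front):
    X=X.reshape(-1,3)
    def at(r,d): a=np.radians(front+d); return A+r*np.array([np.cos(a),np.sin(a)])
    for n,r,d,rad,lo,hi in [('jar',.09,90,.045,.106,.113),('jar',.09,180,.045,.106,.113),('jar',.09,-90,.045,.106,.113),('post_a',.125,-45,.03,.115,.135),('tub',.09,0,.07,.091,.099)]:
        c=at(r,d); q=X[(np.hypot(X[:,0]-c[0],X[:,1]-c[1])<rad)&(X[:,2]>lo)&(X[:,2]<hi)]
        if len(q)<4: print(n,len(q)); continue
        m=q.mean(0)[:2]
        if n=='jar': (x,y),R=cv2.minEnclosingCircle((q[:,:2]*1000).astype(np.float32)); m=np.array([x,y])/1000; n+=f' R{R:.1f}'
        if n=='tub': rr=cv2.minAreaRect((q[:,:2]*1000).astype(np.float32)); m=np.array(rr[0])/1000; n+=f' {rr[1]} {rr[2]:.1f}'
        v=m-A; print(n,len(q),m.round(4),'r',np.hypot(*v).round(4),'err deg',((np.degrees(np.arctan2(v[1],v[0]))-front-d+180)%360-180).round(2))
A=np.array([.5565,-.0303])
print('start scene, against -2.3'); meas(np.load('scene0.npz')['X'],A,-2.3)
print('now'); c=cam('scene'); meas(c['X'],A,-157.3)
```

```text
start scene, against -2.3
jar R34.7 507 [0.5613 0.0602] r 0.0906 err deg -0.76
jar R35.0 378 [ 0.4695 -0.0286] r 0.0871 err deg 1.19
jar R35.1 370 [ 0.5547 -0.1201] r 0.0898 err deg 1.17
post_a 37 [ 0.6447 -0.1203] r 0.126 err deg 1.71
tub (86.90062713623047, 87.5513916015625) 87.8 263 [ 0.6477 -0.0347] r 0.0913 err deg -0.47
now
jar R31.5 174 [ 0.5866 -0.1065] r 0.0819 err deg -1.15
jar R33.8 522 [0.6421 0.0025] r 0.0917 err deg -1.71
jar R35.6 470 [0.5253 0.0526] r 0.0886 err deg -2.07
post_a 36 [0.446  0.0202] r 0.1215 err deg -2.24
tub (90.61791229248047, 84.61627197265625) 21.7 196 [ 0.4743 -0.0641] r 0.0889 err deg -0.32
```

The scene camera says about 0.9° over-turned (jar-to-jar line −0.9°, tub sides −1.0°). I'll ease back about 1.7 mm along the circle.

Call:
{"fn": "step_arm", "kwargs": {"plan": [[[0.004,0.002,0,0,0,0,1],[0.008,0.003,0,0,0,0,1],[0.011,0.004,0,0,0,0,1],[0.011,0.004,0,0,0,0,1],[0.011,0.004,0,0,0,0,1]]]}}

```text
time: 21.2
eef_pos: [0.6723, -0.077, 0.0547]
tool_rot: [0.707, 0.707, -0.0, 0.002]
ft_force: [5.6, -2.9, 2.3]
finger_gap: 0.0123
grip_force: 69.0
```

Run:
```python
from h import *
s=ctrl.sense();print(s['time'],s['eef_pos'],s['finger_gap'],s['grip_force'],s['ft_force'])
c=cam('scene');X=c['X'].reshape(-1,3)-[.0021,0,0]; A=np.array([.5565,-.0303])
def sel(b,r,rad,lo,hi):
    a=np.radians(b); p=A+r*np.array([np.cos(a),np.sin(a)]); return X[(np.hypot(*(X[:,:2]-p).T)<rad)&(X[:,2]>lo)&(X[:,2]<hi)]
f=lambda q:(q[:,:2]*1000).astype(np.float32)
j=[np.array(cv2.minEnclosingCircle(f(sel(b,.09,.045,.106,.113)))[0]) for b in (22.7,112.7)]
d=j[0]-j[1]; print('jar line',np.degrees(np.arctan2(d[1],d[0])),'want -22.3'); print([np.degrees(np.arctan2(*(k/1000-A)[::-1])) for k in j])
r=cv2.minAreaRect(f(sel(-157.3,.09,.07,.091,.099))); print('tub',r,np.degrees(np.arctan2(*(np.array(r[0])/1000-A)[::-1])))
q=sel(-157.3,.09,.048,.042,.075); a=np.radians(-157.3); v=q[:,:2]-A; rr=v@[np.cos(a),np.sin(a)]-.09; tt=v@[-np.sin(a),np.cos(a)]; k=(abs(rr)<.034)&(abs(tt)<.034); print('sweet pts',k.sum(),q[k][:,2].max() if k.any() else '')
q=X[(X[:,2]>.004)&(X[:,2]<.09)&(np.hypot(X[:,0]-.4535,X[:,1]-.261)<.06)]; print('tray',np.round([q.min(0),q.max(0)],3))
```

```text
21.2 [ 0.67231108 -0.0769821   0.05469916] 0.01228503170660009 68.97724628448486 [ 5.59674533 -2.92094044  2.30115768]
jar line -22.88167103072062 want -22.3
[np.float64(22.238742206261875), np.float64(112.37039522358174)]
tub ((472.99822998046875, -66.0953140258789), (89.13447570800781, 86.03316497802734), 22.104494094848633) -156.79628455968262
sweet pts 0 
tray [[0.403 0.231 0.004]
 [0.506 0.295 0.075]]
```

The angle is within about 0.5°, the grip is firm, and the tray is upright and empty where it first stood. Handing in.

```bash
python3 -c "
from plant import ctrl
print(ctrl.finish_job())"
```

```text
the job is handed in; nothing more can be done
None
```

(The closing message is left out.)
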